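# Castle nut to the next slot, pin home, keeper shut

### The arm

A 6-joint arm with a two-finger parallel gripper is mounted at the origin on the work surface. World frame = base frame: x ahead of the robot, y to its left, z up, the work surface at z = 0. Lengths are in m, angles in rad, forces in N, time in s.
With the tool pointing down it reaches from about 0.225 to 0.875 m from the base axis. Payload 3.4 kg.
Tool frame: the origin (TCP) lies on the centre line of the jaws, within the pads' length; the fingertips stand 17 mm ahead of it and the grasp point (between the pads) lies 2 mm behind it (manip.finger_overhang is the distance from the TCP to the fingertips, in m); y points along the fingers, x is the direction in which the jaws open and shut, and the axes are right-handed (so a half turn about y gives the same grasp; the last joint's range is limited). The gripper opens to 85 mm and grips with 20 to 120 N. Pads are 22 mm wide; open, the fingers measure 114 mm over their backs; the gripper's body (76 mm by 85 mm) begins 54 mm behind the grasp point. The pads swing forward as they close: fully open they stand 13 mm farther back than shut.
Start: joints at [1.012, 0.276, 1.505, -0, 1.361, -0.121], TCP at [0.244, 0.521, 0.248] pointing down, gripper open.
Joint ranges: [-2.89, 2.89], [-0.75, 2.08], [0.22, 2.7], [-1.18, 4.32], [0.11, 2.71], [-2.7, 2.7]. Speed limits (rad/s): [2.57, 2.57, 3.14, 3.14, 3.14, 3.14].

### API

Orientations are given as a unit quaternion [w, x, y, z].
In Python, from rig import manip gives the robot as it stands.
- The arm moves only by the tool arm_command, never from a script. Its argument "commands" is a list of rows, each a list of 3 entries, a list of its own where there are three numbers: the finger opening in cm, from 0 to 8.54, then the shift along the world's x, y, z in cm, then the turn about the world's z in rad. A call has 1 to 12 rows; each row shifts and turns the commanded pose from where the row before left it; what a row does not reach is not made up. A row lasts 1/10 s, in which the tool goes at most 50 mm and 8.59 degrees, less where a joint would pass 70% of its speed; a pose out of reach is approached as far as the arm can. A call with a gripper value outside its range is refused whole. The fingers move at their own pace and stop on an object; "grip_force" is the grip in N (left out, the last holds). Time passes only in rows, so rows that do not move let the fingers close. It gives the time, the measured TCP pose, the force and the opening at its end, in the units of the state.
- manip.get_state(): the state, without advancing time (a new reading comes with each control period).
- manip.get_image(name): name is "side" or "top"; returns a dict with "pixels" (400x640x3 uint8, red, green, blue), "range_z" (400x640 float32, m along the optical axis (not along the pixel's ray), 0 where there is no reading), "intrinsics" (3x3 intrinsics, pixels), "R" (3x3) and "t" (3): a world point X has camera coordinates R X + t. Camera axes: x right, y down, z forward; pixel columns grow to the right and rows downward; lengths in m; the calibration is good to about 2 mm. A picture is of the moment at which its call begins.
- manip.sign_off(): hands the job in, once; it reports no verdict.
The state is a dict: "clock": time; "qpos": joint angles; "qd": joint speeds; "effort": joint torques, N m; "position": TCP position; "ee_rot": TCP orientation; "contact_force": force on the tool from outside, world axes, zero at the start; "moment": the same for the moment, N m; "width": finger opening in m.
Only numpy, scipy, OpenCV 4.12 (cv2) and the standard library are available. Lean on these libraries where they do the work, as an engineer would, in place of code of your own. Each camera call takes 0.05 s, during which the arm holds its last target.

### The job

On the cart-wheel stand, turn the big castle nut on clockwise (tightening, never back) to the next slot that lines up with the cross hole, so that the spring pin snaps fully home through it; stop there, without wrenching the nut hard against the pin. Then swing the keeper fully shut behind the pin's collar, without forcing it, let go, and leave everything else lying on the table and board where it is.

Things in the scene. Friction and masses are not known exactly. Their poses are not given: they have to be found in the camera images.
- stand: Fixed stand: pine board 250x250x18 mm, a rubber-tyred cart wheel 190 mm wide lying flat on it (top z=40 mm). Origin: centre of the board's underside, on the axle's axis; z up. The upright 28 mm axle carries a castle nut and, on a flat arm (top z=47 mm), a locking pin and a keeper. The arm points along +x only to within 0.25 rad; this angle, the clocking, varies, stays fixed in a run and is not reported.
- axle_top (a point): Point on the axle's axis at the axle's top end, z=103 mm above the table; axes as the stand's.
- nut_mid (a point): Point on the axle's axis, mid-height of the big plain steel castle nut's hexagon (46 mm across flats, z=62 to 84 mm). Above it a round 42 mm crown, z=84 to 98 mm, with six open slots 7 mm wide, one over the middle of each flat. Below it a 38 mm wide spacer, z=40 to 62 mm. Axes as the stand's (they do not turn with the nut).
- nut (a joint): Nut angle, rad, growing clockwise seen from above (tightening); starts 0 to 0.18. Slots and flats face 0.58 - value + n x 60 deg, counter-clockwise from the stand's +x. A slot is in line with the pin at 0.58 - clocking (clocking counter-clockwise from +x): the next one at 0.33 to 0.83. Friction at most about 0.25 Nm; it stays where left and does not rise or sink.
- pin_about (a point): Where the pin's guide block would be at zero clocking; fixed to the stand. The ball-nosed 5.5 mm pin lies level at z=92 mm, aimed at the cross hole; block 36 to 50 mm from the axis, 18 mm wide, top z=99 mm. A 6 N spring holds the nose on the crown; at a slot it snaps 13 mm in, into the hole. Its wall then stops the nut, springily: about 0.05 rad past line resistance starts, near 10 N (0.2 Nm) at 0.1.
- pivot_about (a point): Where the keeper's pivot would be at zero clocking (bar's top, z=96 mm); fixed to the stand. The true pivot is 72 mm out from the axle's axis along the pin and 22 mm to its left looking outwards. The keeper closes behind the pin's 14 mm wide, 12 mm long collar, which sits 51 to 63 mm from the axis when home and 64 to 76 mm when out, blocking the keeper at about 1 rad.
- keeper (a joint): Keeper angle, rad: 0 = parked, pointing outwards along the pin's direction; grows clockwise seen from above to 1.57 = fully shut, across behind the pin's collar. Steel bar 8x8 mm (z=88 to 96 mm), 34 mm long from its pivot; a round upright stud 10 mm thick, z=96 to 128 mm, stands 30 mm from the pivot. Starts 0 to 0.3; friction 0.05 Nm; stays where left.
- spare_nut: a smaller spare castle nut, 24 mm across flats, lying on a corner of the board (bystander)
- washer: steel washer, 28 mm, lying on a corner of the board (bystander)
- marker: white marker pen with black cap, 135 mm long, lying on the table (bystander); origin near its middle
- wrench: steel wrench lying on the table (bystander)
- hammer: hammer lying on the table (bystander)
- mug: white mug, 80 mm wide, 90 mm high (bystander)
- glue: white plastic glue bottle, 52 mm wide, 130 mm high (bystander)

How it is judged:
On the way:
1. the nut has been turned on to the next slot and the pin has snapped home through it (horizontal distance between pin_c0 and axle_top below 0.0135 m and value of joint keeper below 1.2 rad), for 0.2 s.
At the end, for the whole second after the job is handed in: The pin is home in the cross hole through the next slot clockwise (its nose within 2 mm of full depth), the keeper stands at 1.40 rad or more behind the collar, nut and keeper are at rest and released (horizontal distance between pin_c0 and axle_top below 0.0135 m and value of joint keeper above 1.4 rad and value of joint nut below 0.95 rad and velocity of joint each of nut, keeper below 0.05 rad/s); the robot touches nothing.
It fails at once if the nut is turned back (below -0.08 rad) (value of joint nut below -0.08 rad).
It fails at once if the nut is turned past the next slot (over 0.95 rad) (value of joint nut above 0.95 rad).
It fails at once if the nut is wrenched against the pin (more than 18 N between them) (contact force between pin_c1 and nut above 18 N).
It fails at once if the keeper is forced against the pin's collar (more than 15 N) (contact force between pin_c2 and keeper_c1 above 15 N).
It fails at once if a bystander (spare nut, washer, marker, wrench, hammer, mug, glue) is moved by more than 30 mm (distance of any of spare_nut, washer, marker, wrench, hammer, mug, glue from where it was at the start of the episode above 0.03 m).
It also fails if it takes over 72 s, if anything falls off the work surface, if the arm or the gripper's body presses on something with over 40 N, if the wrist force passes 120 N, or if a joint passes its speed limit or range.

## Working session

There is one attempt and no reset: what is moved stays moved. The work goes in short steps, Python scripts to look and compute and a tool call to move; the robot and the scene stay as the last step left them, time stands still between calls to the robot, and variables do not carry over. Pictures are saved under pics/ and viewed, and the job is handed in when it is done.

Besides the shell and the picture viewer there is one more tool, called after "Request:" as name([rows], argument=value, ...), one row to a line, values as JSON. arm_command: Moves the arm, as the interface text tells. Its arguments: {"type":"object","properties":{"commands":{"type":"array"},"grip_force":{"type":"number"}},"required":["commands"]}

```bash
ls; mkdir -p pics; cat > h.py <<'E'
import numpy as np, cv2
from rig import manip
def grab(name,fn=None):
    im=manip.get_image(name)
    if fn: cv2.imwrite('pics/'+fn, im['pixels'][:,:,::-1])
    return im
def ray(im,u,v,z):
    K=np.array(im['intrinsics']);R=np.array(im['R']);t=np.array(im['t'])
    d=R.T@np.linalg.inv(K)@np.array([u,v,1.]); c=-R.T@t
    return c+d*(z-c[2])/d[2]
def proj(im,X):
    K=np.array(im['intrinsics']);p=K@(np.array(im['R'])@np.array(X)+np.array(im['t']));return p[:2]/p[2]
def cloud(im):
    K=np.array(im['intrinsics']);R=np.array(im['R']);t=np.array(im['t'])
    Z=im['range_z'];v,u=np.mgrid[:Z.shape[0],:Z.shape[1]]
    P=np.stack([(u-K[0,2])/K[0,0]*Z,(v-K[1,2])/K[1,1]*Z,Z],-1)
    W=(P-t)@R; W[Z==0]=np.nan
    return W
E
python3 - <<'E'
from h import *
for n in('top','side'):
    im=grab(n,n+'0.png'); print(n,im['intrinsics'],-np.array(im['R']).T@im['t'])
    np.savez(n+'0.npz',**{k:np.array(x) for k,x in im.items()})
s=manip.get_state();print(s, manip.finger_overhang)
E
```

```text
pics
top [[431.39956975   0.         315.53464763]
 [  0.         431.39956975 199.57939981]
 [  0.           0.           1.        ]] [0.42240581 0.05237587 1.31973637]
side [[362.83710204   0.         317.56249732]
 [  0.         362.83710204 200.01852625]
 [  0.           0.           1.        ]] [ 0.01375164 -0.55227363  0.62964363]
{'clock': 0.1, 'qpos': array([ 1.01197541e+00,  2.76534238e-01,  1.50601166e+00,  1.02899726e-05,
        1.36068642e+00, -1.21023190e-01]), 'qd': array([-9.19290162e-04, -1.21169363e-03, -3.65606840e-03, -3.98096240e-05,
        1.47642652e-03,  7.45044747e-04]), 'effort': array([ 1.16835348e-03, -4.17697299e+01, -2.46406156e+01, -1.36202270e-04,
        5.70550736e-03, -2.25654418e-05]), 'position': array([0.24354788, 0.52038839, 0.24752272]), 'ee_rot': array([-0.59639966,  0.59689281,  0.3789657 , -0.38001503]), 'contact_force': array([-0.0351504 ,  0.12117169,  0.52700337]), 'moment': array([-0.02660201,  0.00977541, -0.010362  ]), 'width': 0.08573450727067566} 0.017
```

View pics/top0.png

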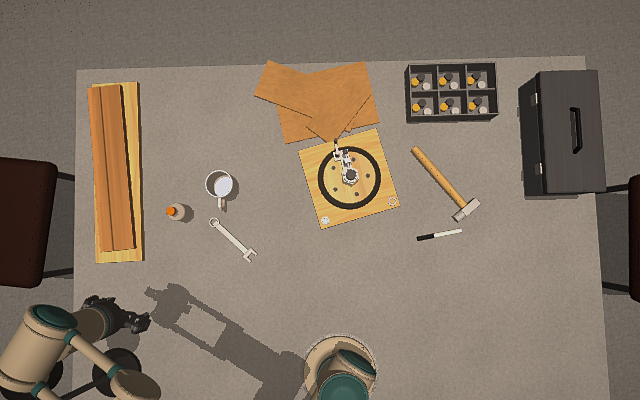

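View pics/side0.png

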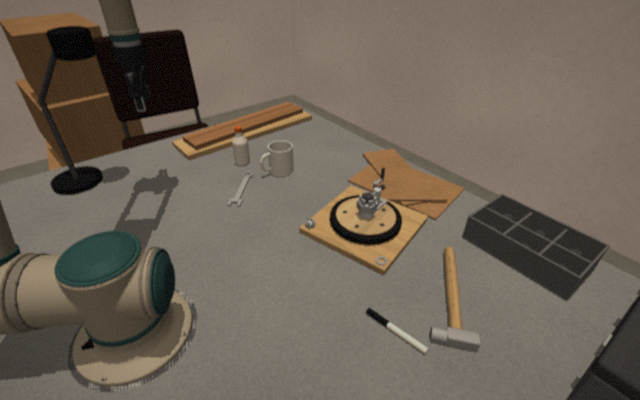

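The stand is at about (349,178) in the top view, with its arm pointing up and slightly left (away from the robot). The corner parts are at (325,220) and (392,202). I'll zoom in.

```bash
python3 - <<'E'
from h import *
a=cv2.imread('pics/top0.png')[125:235,290:410]; cv2.imwrite('pics/tz.png',cv2.resize(a,None,fx=5.4,fy=5.4,interpolation=cv2.INTER_CUBIC))
a=cv2.imread('pics/side0.png')[160:275,295:435]; cv2.imwrite('pics/sz.png',cv2.resize(a,None,fx=5,fy=5,interpolation=cv2.INTER_CUBIC))
im=dict(np.load('top0.npz')); W=cloud(im)
# board mask by hue+depth
px=im['pixels']; hsv=cv2.cvtColor(px,cv2.COLOR_RGB2HSV)
Z=W[...,2]
for (u,v) in [(349,178),(349,174),(341,155),(336,142),(360,150),(310,160),(325,220),(392,202)]: print(u,v,W[v,u])
E
```

```text
349 178 [ 0.56740149 -0.04154598  0.10400334]
349 174 [ 0.57885259 -0.04193583  0.10366997]
341 155 [ 0.64359435 -0.02428492  0.04780567]
336 142 [ 0.6694554  -0.00726832  0.11460581]
360 150 [ 0.65788102 -0.0817567   0.04354771]
310 160 [0.63598567 0.06872945 0.01788493]
325 220 [0.45204272 0.02837013 0.02839335]
392 202 [ 0.50079678 -0.17443033  0.02531638]
```

View pics/tz.png

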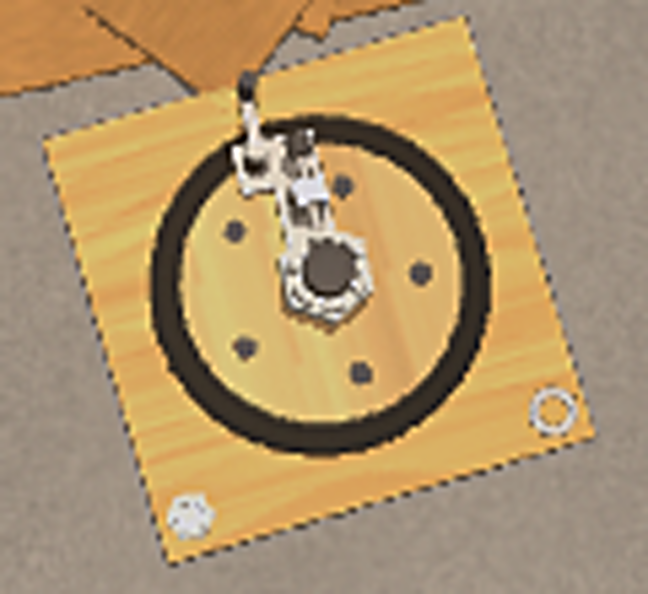

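View pics/sz.png

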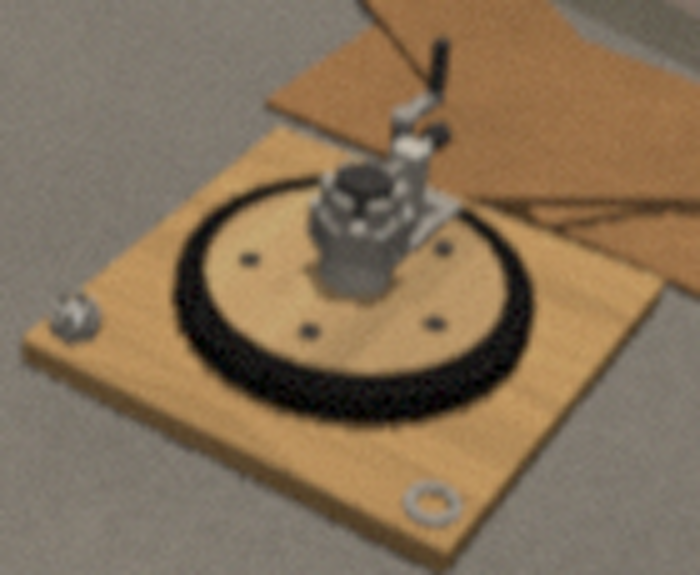

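Top zoom: the axle is the dark disc at zoom (329,267), the guide block is at (311,188), the collar or pin tail at (300,143), and the keeper runs from (255,165) to its stud at (247,87). Next I'll measure these by mask and height.

```bash
cat > m.py <<'E'
from h import *
im=dict(np.load('top0.npz')); W=cloud(im)
px=im['pixels']; hsv=cv2.cvtColor(px,cv2.COLOR_RGB2HSV); g=px.max(2)
S=8; x0,y0,x1,y1=290,125,410,235
def up(a): return cv2.resize(a[y0:y1,x0:x1],None,fx=S,fy=S,interpolation=cv2.INTER_CUBIC)
def uv(c): return x0+(c[0]+.5)/S-.5, y0+(c[1]+.5)/S-.5
G=up(g); 
dark=(G<125).astype(np.uint8)
cs,_=cv2.findContours(dark,cv2.RETR_LIST,cv2.CHAIN_APPROX_NONE)
for c in cs:
    A=cv2.contourArea(c)
    if A<600: continue
    m=cv2.moments(c); cc=(m['m10']/A,m['m01']/A); u=uv(cc)
    print('dark',np.round(u,1),'A',A/S/S, 'z103',ray(im,*u,.103).round(4),'z40',ray(im,*u,.04).round(4),(len(c)>5 and cv2.fitEllipse(c)[1]))
h=up(hsv[...,0]);s=up(hsv[...,1])
brd=((s>70)&(G>150)).astype(np.uint8)
E
python3 m.py
python3 - <<'E'
exec(open('m.py').read().split('cs,_')[0])
# height dumps
Z=(W[...,2]*1000)
np.set_printoptions(linewidth=250)
print('cols 326..362'); 
for v in range(136,190): print(v,' '.join('%3d'%z if z==z else ' . ' for z in Z[v,326:364]))
E
```

```text
dark [356.3 193.7] A 10.703125 z103 [ 0.5224 -0.061   0.103 ] z40 [ 0.5276 -0.0668  0.04  ] (28.148908615112305, 31.508474349975586)
dark [334.9 189. ] A 9.625 z103 [ 0.5372 -0.0008  0.103 ] z40 [ 0.5432 -0.0035  0.04  ] (27.600372314453125, 29.562498092651367)
dark [346.  182.1] A 13.1796875 z103 [ 0.556  -0.0327  0.103 ] z40 [ 0.5629 -0.0371  0.04  ] (35.166259765625, 92.4302978515625)
dark [367.4 175.3] A 10.5625 z103 [ 0.574  -0.0941  0.103 ] z40 [ 0.5818 -0.1017  0.04  ] (29.260704040527344, 29.857501983642578)
dark [350.5 174.3] A 85.4921875 z103 [ 0.5779 -0.0461  0.103 ] z40 [ 0.5859 -0.0512  0.04  ] (82.00391387939453, 88.24053192138672)
dark [344.7 163.6] A 14.046875 z103 [ 0.609  -0.0308  0.103 ] z40 [ 0.6186 -0.0351  0.04  ] (24.87425994873047, 57.33101272583008)
dark [353.  159.1] A 9.515625 z103 [ 0.6212 -0.0546  0.103 ] z40 [ 0.6315 -0.0602  0.04  ] (26.46405792236328, 30.472490310668945)
dark [336.7 155.4] A 11.203125 z103 [ 0.6332 -0.0087  0.103 ] z40 [ 0.6442 -0.0118  0.04  ] (26.496458053588867, 37.71116638183594)
dark [348.8 179.2] A 947.6171875 z103 [ 0.564  -0.04
[... 8204 characters left out ...]
  40  38  41  44  38  38  45  41  37  43  38  37  43  40  41  40  41  42  44
186  40  39  43  40  38  45  40  38  36  39  43  43  40  42  38  39  38  43  47  40  44  44  42  42  42  41  42  42  41  44  44  38  41  40  44  45  42  41
187  36  43  39  41  40  44  45  43  35  42  43  41  40  38  43  41  42  43  44  43  41  41  41  40  40  39  42  37  40  42  39  40  40  38  39  40  42  38
188  41  42  39  42  42  38  41  42  39  43  43  37  38  43  42  39  44  43  42  39  38  39  39  36  39  39  42  43  46  44  42  36  42  40  46  44  44  42
189  45  45  42  36  41  40  44  40  42  42  41  46  44  44  40  42  43  38  44  36  43  43  44  44  .   42  40  40  41  45  41  39  41  46  43  37  45  40
```

```bash
cat > m2.py <<'E'
exec(open('m.py').read().split('cs,_')[0])
def mm(a): return np.round(np.array(a)*1000,1)
Z=W[...,2]
# tyre inner edge (z40): dark tyre hole
dark=(G<110).astype(np.uint8)
cs,hi=cv2.findContours(dark,cv2.RETR_CCOMP,cv2.CHAIN_APPROX_NONE)
for c in cs:
    if cv2.contourArea(c)>20000:
        P=np.array([ray(im,*uv(p),.04)[:2] for p in c[:,0]]); e=cv2.minEnclosingCircle(P.astype(np.float32)); el=cv2.fitEllipse((P*1000).astype(np.float32)); print('tyre',mm(e[0]),mm(e[1]),el)
# axle disc
sub=np.zeros_like(Z,bool); sub[165:186,340:362]=1
m=sub&(px.max(2)<125)&(Z>.096); print('axle px',m.sum(),mm(np.median(Z[m])))
p=np.argwhere(m).mean(0); print(p, 'rayed',mm(ray(im,p[1],p[0],.103)), 'cloud',mm(W[m].mean(0)))
# whole nut z>0.07
sub[:]=0; sub[166:186,340:360]=1
m=sub&(Z>.07);p=W[m]; print('nut',mm(p.mean(0)),mm(cv2.minEnclosingCircle(p[:,:2].astype(np.float32))[0]))
# board
brd=(hsv[...,1]>70)&(Z>.010)&(Z<.028); brd[:128]=0
lab=cv2.connectedComponents(cv2.morphologyEx((Z>.009).astype(np.uint8)*((np.arange(400)[:,None]>126)&(np.arange(640)[None]>296)&(np.arange(640)[None]<402)),cv2.MORPH_OPEN,np.ones((3,3),np.uint8)))[1]
k=lab[178,349]; c,_=cv2.findContours((lab==k).astype(np.uint8),cv2.RETR_EXTERNAL,cv2.CHAIN_APPROX_NONE)
c=max(c,key=cv2.contourArea); P=np.array([ray(im,*q,.018)[:2] for q in c[:,0]]); r=cv2.minAreaRect((P*1000).astype(np.float32)); print('board',r)
# guide block, keeper, stud
sub[:]=0; sub[157:164,343:352]=1; m=sub&(Z>.094); print('block',mm(W[m].mean(0)),mm(W[m].min(0)),mm(W[m].max(0)))
sub[:]=0; sub[149:155,342:349]=1; m=sub&(Z>.094); print('tail',mm(W[m].mean(0)))
sub[:]=0; sub[150:155,334:341]=1; m=sub&(Z>.092); print('pivot-ish',mm(W[m].mean(0)))
sub[:]=0; sub[144:150,333:339]=1; m=sub&(Z>.092); print('bar',mm(W[m].mean(0)))
sub[:]=0; sub[136:141,333:339]=1; m=sub&(Z>.124); print('stud',mm(W[m].mean(0)))
E
python3 m2.py
```

```text
tyre [577.6 -45.1] 95.9 ((577.4378662109375, -45.9390983581543), (176.92185974121094, 177.37232971191406), 18.89267921447754)
axle px 78 103.7
[174.43589744 350.5       ] rayed [577.6 -46.2 103. ] cloud [577.5 -46.1 103.7]
nut [576.8 -44.8  94.5] [578.2 -45.3]
board ((606.5526123046875, -38.61494445800781), (308.0603332519531, 249.85809326171875), 15.053189277648926)
block [620.  -37.6  99.4] [611.6 -46.4  94.5] [627.9 -29.3 104.3]
tail [644.4 -33.   98.7]
pivot-ish [644.3 -10.   96.8]
bar [660.1  -7.3  96.7]
stud [674.3  -5.4 129.5]
```

```bash
cat > m3.py <<'E'
exec(open('m.py').read().split('cs,_')[0])
A=np.array([.5776,-.0461]); Z=W[...,2]
def nut(W,lab=''):
    Z=W[...,2]; d=W[...,:2]-A; r=np.hypot(d[...,0],d[...,1])*1000; th=np.arctan2(d[...,1],d[...,0])
    m=(r>15)&(r<21)&(Z>.078)&(Z<.11)
    f=lambda m,w:np.angle((w*np.exp(6j*th[m])).sum())/6
    a=f(m,.091-Z[m]); 
    m2=(r>21.5)&(r<28)&(Z>.076)&(Z<.09); b=f(m2,(r[m2]-23.5))
    print(lab,'slot',a,[round(a+k*np.pi/3,3) for k in range(3)],'hex flat',b+np.pi/6, (b+np.pi/6)%(np.pi/3),m.sum(),m2.sum())
if __name__=='__main__':
    nut(W)
    # board edges: fit via lower-left/right/bottom edges
    mk=((Z>.009)&(Z<.03)).astype(np.uint8)
    pts={}
    def edge(scan):
        P=[]
        for (u,v) in scan: P.append(ray(im,u,v,.018)[:2])
        P=np.array(P).astype(np.float32); l=cv2.fitLine(P,cv2.DIST_HUBER,0,.01,.01).ravel(); return np.arctan2(l[1],l[0]),P
    # left edge: per row first board col
    L=[];Rr=[];B=[]
    for v in range(158,218):
        c=np.where(mk[v,285:415])[0]+285; L.append((c[0]-.5,v))
    for v in range(135,198):
        c=np.where(mk[v,285:415])[0]+285; Rr.append((c[-1]+.5,v))
    for u in range(328,392):
        c=np.where(mk[190:240,u])[0]+190; B.append((u,c[-1]+.5))
    for n,s in (('L',L),('R',Rr),('B',B)): print(n,edge(s)[0])
    q=manip.get_state()
    from scipy.spatial.transform import Rotation as R
    w,x,y,z=q['ee_rot']; M=R.from_quat([x,y,z,w]).as_matrix(); print(M.round(3)); print('jaw',np.arctan2(M[1,0],M[0,0]))
E
python3 m3.py
```

```text
slot -0.35638291588944665 [np.float64(-0.356), np.float64(0.691), np.float64(1.738)] hex flat 0.7706878288635077 0.7706878288635077 83 42
L 0.26069853
R 0.26437053
B -1.3084756
[[ 0.424 -0.001 -0.906]
 [ 0.906 -0.001  0.424]
 [-0.002 -1.     0.   ]]
jaw 1.1329966140822056
```

Axis is at (0.5776, -0.0461). The pin points at 0.195 rad, which the pivot confirms. The keeper is at about 0.03, and a slot sits at about 0.73, so the nut needs about 0.53 rad. I'll grip the flats near 1.77 rad and finish at a jaw angle of 0.195+1.047=1.242.

Request:
arm_command([
  [8.5,[2.1,-3.54,0],0.038],
  [8.5,[2.1,-3.54,0],0.038],
  [8.5,[2.1,-3.54,0],0.038],
  [8.5,[2.1,-3.54,0],0.038],
  [8.5,[2.1,-3.54,0],0.038],
  [8.5,[2.1,-3.54,0],0.038],
  [8.5,[2.1,-3.54,0],0.038],
  [8.5,[2.1,-3.54,0],0.038],
], grip_force=40)

```text
clock: 0.9
position: [0.4121, 0.236, 0.2481]
ee_rot: [0.532, -0.532, -0.466, 0.466]
contact_force: [0.7, -0.0, -0.5]
width: 0.0853
```

Request:
arm_command([
  [8.5,[2.1,-3.54,0],0.038],
  [8.5,[2.1,-3.54,0],0.038],
  [8.5,[2.1,-3.54,0],0.038],
  [8.5,[2.1,-3.54,0],0.038],
  [8.5,[2.1,-3.54,0],0.038],
  [8.5,[2.1,-3.54,0],0.038],
  [8.5,[2.1,-3.54,0],0.038],
  [8.5,[2.1,-3.54,0],0.038],
  [8.5,[0,0,0],0],
])

```text
clock: 1.8
position: [0.5822, -0.0502, 0.2472]
ee_rot: [0.456, -0.458, -0.539, 0.54]
contact_force: [-1.0, -0.6, 0.2]
width: 0.0846
```

```bash
cat > st.py <<'E'
from h import *
from scipy.spatial.transform import Rotation as R
def st():
    s=manip.get_state(); w,x,y,z=s['ee_rot']; M=R.from_quat([x,y,z,w]).as_matrix()
    print('t',s['clock'],'p',np.round(s['position'],4),'jaw',round(np.arctan2(M[1,0],M[0,0]),4),'down',M[:,1].round(3),'F',np.round(s['contact_force'],1),'M',np.round(s['moment'],2),'w',round(s['width'],4),'q',np.round(s['qpos'],2))
st()
E
python3 st.py
```

```text
t 1.8 p [ 0.5822 -0.0502  0.2472] jaw 1.737 down [ 0.001 -0.002 -1.   ] F [-1.  -0.6  0.2] M [0.02 0.06 0.06] w 0.0846 q [-0.2   0.29  1.49 -0.    1.36 -1.94]
```

Request:
arm_command([
  [8.5,[0,0,-2],0],
  [8.5,[0,0,-2],0],
  [8.5,[0,0,0],0],
  [8.5,[0,0,0],0],
])

```text
clock: 2.2
position: [0.5794, -0.0451, 0.2082]
ee_rot: [0.456, -0.455, -0.541, 0.541]
contact_force: [-0.1, 1.2, 0.5]
width: 0.0853
```

```bash
python3 st.py; python3 -c "
from h import *
a=grab('side','s1.png')['pixels'][120:280,250:450,::-1]; cv2.imwrite('pics/s1z.png',cv2.resize(a,None,fx=4,fy=3.7,interpolation=cv2.INTER_CUBIC))"
```

```text
t 2.2 p [ 0.5794 -0.0451  0.2082] jaw 1.7412 down [-0.001  0.001 -1.   ] F [-0.1  1.2  0.5] M [ 0.04 -0.06  0.03] w 0.0853 q [-0.2   0.31  1.56  0.    1.28 -1.94]
```

View pics/s1z.png

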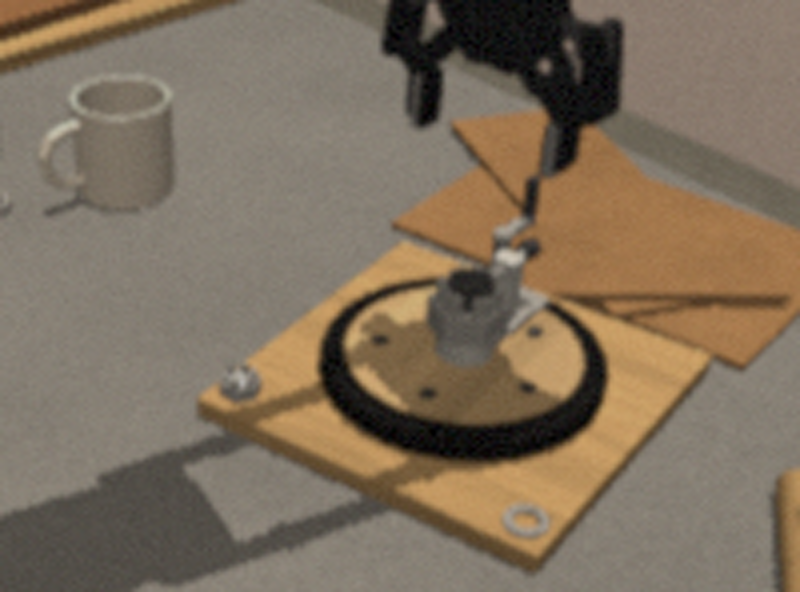

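The open gripper is above the nut with a finger either side, and nothing is in the way. I'll centre it and descend.

Request:
arm_command([
  [8.5,[-0.2,0,-3],0],
  [8.5,[0,0,-3],0],
  [8.5,[0,0,-3],0],
  [8.5,[0,0,-2],0],
  [8.5,[0,0,-1.2],0],
  [8.5,[0,0,-1.0],0],
  [8.5,[0,0,0],0],
  [8.5,[0,0,0],0],
])

```text
clock: 3.05
position: [0.5786, -0.0457, 0.0772]
ee_rot: [-0.455, 0.456, 0.541, -0.54]
contact_force: [0.7, -0.1, 0.0]
width: 0.0848
```

```bash
python3 st.py; python3 -c "
from h import *
a=grab('side','s2.png')['pixels'][120:280,250:450,::-1]; cv2.imwrite('pics/s2z.png',cv2.resize(a,None,fx=4,fy=3.7,interpolation=cv2.INTER_CUBIC))
a=grab('top','t2.png')['pixels'][125:235,290:410,::-1]; cv2.imwrite('pics/t2z.png',cv2.resize(a,None,fx=5,fy=5,interpolation=cv2.INTER_CUBIC))"
```

```text
t 3.05 p [ 0.5786 -0.0457  0.0772] jaw 1.7411 down [ 0.002 -0.    -1.   ] F [ 0.7 -0.1  0. ] M [ 0.03 -0.02 -0.01] w 0.0848 q [-0.2   0.43  1.74  0.    0.98 -1.94]
```

View pics/s2z.png

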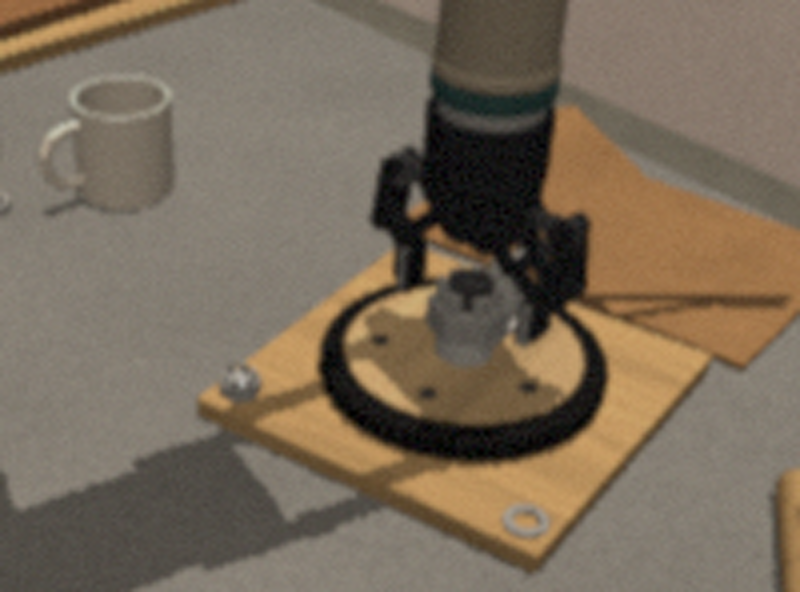

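View pics/t2z.png

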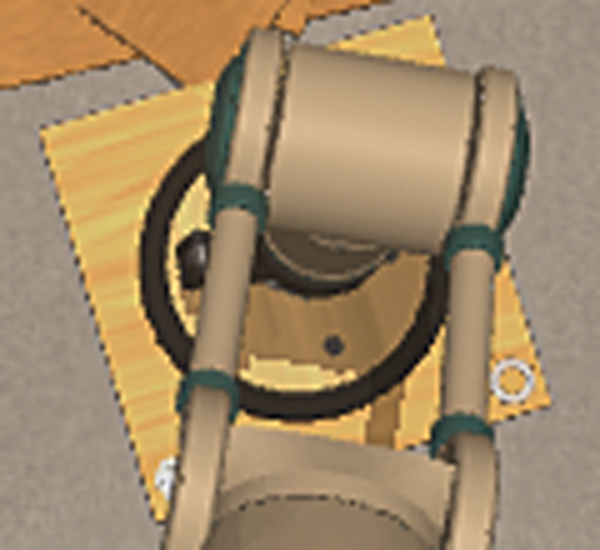

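The nut sits between the fingers, but the arm hides the pin in both views. I'll close slowly and watch the forces.

Request:
arm_command([
  [6.5,[-0.1,0,0],0],
  [5.2,[0,0,0],0],
  [4.0,[0,0,0],0],
  [4.0,[0,0,0],0],
  [4.0,[0,0,0],0],
  [4.0,[0,0,0],0],
], grip_force=40)

```text
clock: 3.75
position: [0.5769, -0.0456, 0.0769]
ee_rot: [-0.456, 0.456, 0.541, -0.541]
contact_force: [-1.4, 0.0, 5.0]
width: 0.0457
```

```bash
python3 st.py
```

```text
t 3.75 p [ 0.5769 -0.0456  0.0769] jaw 1.7411 down [ 0. -0. -1.] F [-1.4  0.   5. ] M [0.01 0.14 0.04] w 0.0457 q [-0.2   0.42  1.74  0.    0.98 -1.94]
```

The opening is 45.7 mm, so it is square on the 46 mm flats. Turning clockwise (negative).

Request:
arm_command([
  [4.0,[0,0,0],-0.1],
  [4.0,[0,0,0],-0.1],
  [4.0,[0,0,0],-0.1],
  [4.0,[0,0,0],-0.1],
  [4.0,[0,0,0],0],
  [4.0,[0,0,0],0],
])

```text
clock: 4.35
position: [0.577, -0.0449, 0.0769]
ee_rot: [0.555, -0.554, -0.439, 0.438]
contact_force: [-0.3, 1.1, 6.0]
width: 0.0455
```

```bash
python3 st.py
```

```text
t 4.35 p [ 0.577  -0.0449  0.0769] jaw 1.3393 down [ 0.001  0.001 -1.   ] F [-0.3  1.1  6. ] M [ 0.2   0.17 -0.43] w 0.0455 q [-0.2   0.42  1.74  0.    0.98 -1.54]
```

Request:
arm_command([
  [4.0,[0,0,0],-0.04],
  [4.0,[0,0,0],0],
  [4.0,[0,0,0],0],
])

```text
clock: 4.65
position: [0.577, -0.0448, 0.0769]
ee_rot: [0.563, -0.563, -0.428, 0.427]
contact_force: [-0.4, 2.8, 6.1]
width: 0.0453
```

```bash
python3 st.py
```

```text
t 4.65 p [ 0.577  -0.0448  0.0769] jaw 1.2998 down [ 0.001  0.001 -1.   ] F [-0.4  2.8  6.1] M [ 0.19  0.21 -0.29] w 0.0453 q [-0.2   0.42  1.74  0.    0.98 -1.5 ]
```

Request:
arm_command([
  [4.0,[0,0,0],-0.025],
  [4.0,[0,0,0],0],
  [4.0,[0,0,0],0],
])

```text
clock: 4.95
position: [0.577, -0.0447, 0.0769]
ee_rot: [0.568, -0.568, -0.421, 0.42]
contact_force: [-0.7, 2.9, 6.1]
width: 0.0456
```

```bash
python3 st.py
```

```text
t 4.95 p [ 0.577  -0.0447  0.0769] jaw 1.2754 down [ 0.001  0.001 -1.   ] F [-0.7  2.9  6.1] M [ 0.21  0.22 -0.15] w 0.0456 q [-0.2   0.42  1.74  0.    0.98 -1.47]
```

Request:
arm_command([
  [4.0,[0,0,0],-0.015],
  [4.0,[0,0,0],0],
  [4.0,[0,0,0],0],
])

```text
clock: 5.25
position: [0.577, -0.0447, 0.0769]
ee_rot: [0.571, -0.571, -0.417, 0.416]
contact_force: [-0.5, 3.9, 5.7]
width: 0.0454
```

```bash
python3 st.py
```

```text
t 5.25 p [ 0.577  -0.0447  0.0769] jaw 1.2609 down [ 0.001  0.001 -1.   ] F [-0.5  3.9  5.7] M [0.25 0.2  0.07] w 0.0454 q [-0.2   0.42  1.74  0.    0.98 -1.46]
```

Request:
arm_command([
  [4.0,[0,0,0],-0.015],
  [4.0,[0,0,0],0],
  [4.0,[0,0,0],0],
])

```text
clock: 5.55
position: [0.577, -0.0447, 0.0769]
ee_rot: [0.575, -0.574, -0.413, 0.412]
contact_force: [-0.7, 3.6, 5.3]
width: 0.0449
```

```bash
python3 st.py
```

```text
t 5.55 p [ 0.577  -0.0447  0.0769] jaw 1.2459 down [ 0.001  0.001 -1.   ] F [-0.7  3.6  5.3] M [0.27 0.2  0.  ] w 0.0449 q [-0.2   0.42  1.74  0.    0.98 -1.45]
```

I'm at the line angle now. I'll release, rise and look.

Request:
arm_command([
  [7,[0,0,0],0],
  [7,[0,0,0],0],
  [7,[0,0,0],0],
  [7,[0,0,3],0],
  [7,[0,0,4],0],
  [7,[0,0,4],0],
  [7,[0,3,2],0],
  [7,[-1,5,1],0],
  [7,[-1,5,0],0],
  [7,[-1,4,0],0],
])

```text
clock: 6.55
position: [0.5471, 0.1235, 0.2164]
ee_rot: [-0.574, 0.574, 0.413, -0.412]
contact_force: [0.5, -0.0, -0.3]
width: 0.0703
```

```bash
python3 st.py; python3 - <<'E'
from h import *
im=grab('top','t3.png'); np.savez('top3.npz',**{k:np.array(x) for k,x in im.items()})
a=im['pixels'][125:235,290:410,::-1]; cv2.imwrite('pics/t3z.png',cv2.resize(a,None,fx=5.4,fy=5.4,interpolation=cv2.INTER_CUBIC))
W=cloud(im); 
import m3; m3.nut(W)
Z=W[...,2]*1000
for v in range(146,172): print(v,' '.join('%3d'%z if z==z else ' . ' for z in Z[v,332:360]))
E
```

```text
t 6.55 p [0.5471 0.1235 0.2164] jaw 1.2456 down [ 0.001  0.001 -1.   ] F [ 0.5 -0.  -0.3] M [-0.06  0.03 -0.03] w 0.0703 q [ 0.1   0.27  1.59  0.    1.28 -1.15]
 slot 0.21347852544342624 [np.float64(0.213), np.float64(1.261), np.float64(2.308)] hex flat 0.15620955068498094 0.15620955068498094 84 41
146  20  21  15 100  95  93  22  20  17  24  20  23  18  19  38  37  38  36  37  31  14  21  17  21  19  15  13  17
147  13  13  14  96  92  98  18  17  42  39  39  41  38  41  42  39  46  42  44  41  39  40  40  39  40  21  21  15
148  15  17  17 100  93  95  36  42  40  38  36  37  38  35  43  35  40  38  37  42  39  42  40  46  45  42  37  40
149  17  17  19  92  94  97  37  41  39  42  41  41  47  47  42  43  40  38  39  39  39  40  38  41  42  40  39  38
150  16  34  38  39  90  99  98  41  46  48  48  48  43  51  48  48  40  40  38  40  39  39  38  40  39  41  42  39
151  41  40  44  98  96  96  95  97  44  47  44  46  46  48  48  49  38  42  38  42  42  40  42  44  41  42  44  41
152  39  44  44 102 102 100  95  99  53  45  52  43  44  46  48  47  48  45  41  37  39  40  41  40  42 
[... 1515 characters left out ...]
  43
166  42  39  42  42  .   38  41  38  39  40  45  47  44  44  48  49  91  92  45  52  39  35  49  41  42  39  45  36
167  37  39  43  42  40  39  36  37  42  48  48  45  48  47  50  51  93  94  86  96  88  86  38  40  47  42  40  42
168  41  45  41  47  42  40  41  40  43  37  37  40  46  87  85  99  94  94  98  99  96  98 100  36  40  44  38  45
169  40  42  44  40  45  39  43  43  45  42  38  45  85  84 104  95  94  94  86  91  96  98  99  86  41  40  38  42
170  42  45  39  43  39  43  38  38  42  42  48  47  82  99  95  89  89 107 103 103 104  90  86  82  79  37  42  40
171  39  37  37  46  39  43  41  42  40  42  42  80 100  98  86 105 104 104 104 104 104 101 103  84  98  97  40  47
```

View pics/t3z.png

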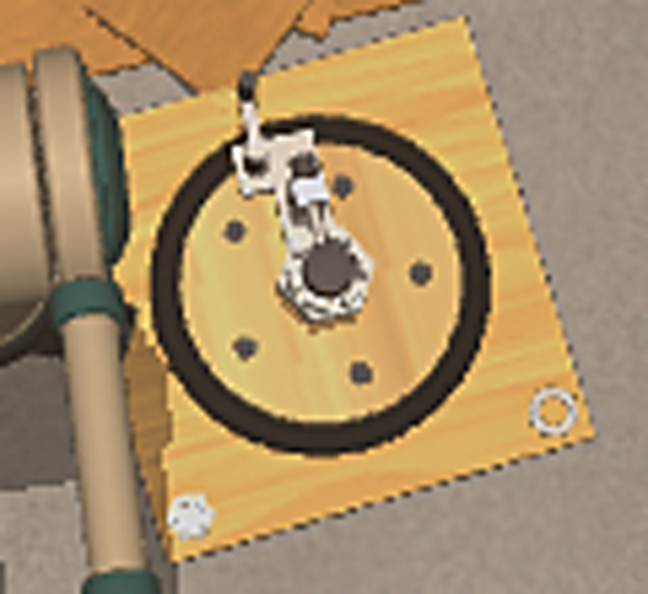

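The pin has snapped in: the collar at zoom (300,163) now sits right against the guide block, where before there was a gap. I'll measure it.

```bash
python3 - <<'E'
from h import *
A=np.array([.5776,-.0461]);p=.195; e=np.array([np.cos(p),np.sin(p)]);n=np.array([-e[1],e[0]])
for f in('top0.npz','top3.npz'):
    W=cloud(dict(np.load(f))); d=W[...,:2]-A; a=d@e*1000; b=d@n*1000
    m=(W[...,2]>.088)&(W[...,2]<.11)&(a>33)&(a<85)&(abs(b)<10)
    print(f,'outer pts',np.sort(a[m])[-8:].round(1)); h,_=np.histogram(a[m],np.arange(34,84,3)); print(h)
    px=np.load(f)['pixels'].max(2); mk=m&(px<110); print('dark collar along',a[mk].mean(),b[mk].mean(),mk.sum())
    m=(W[...,2]>.123)&(a>70)&(a<130)&(abs(b)<50); print('stud along/left',a[m].mean(),b[m].mean())
E
```

```text
top0.npz outer pts [70.5 70.9 71.9 72.  72.6 74.  74.6 75.5]
[3 8 8 7 7 4 2 2 3 5 6 4 5 3 0 0]
dark collar along 63.4265472138612 1.3738132230116304 22
stud along/left 102.1248093296404 21.33457420314922
top3.npz outer pts [59.4 59.6 60.3 60.4 62.5 62.8 63.  63.2]
[3 6 8 6 6 7 5 6 4 4 0 0 0 0 0 0]
dark collar along 54.95993136558351 0.3466583904362169 20
stud along/left 102.46540120537823 20.944357617007917
```

The collar's outer face is at about 63 mm (home value 63) and the nut is in line, so the pin is home. The stud is at about (0.674, -0.0055). I'll grip it with the jaws tangential and walk it around its arc.

Request:
arm_command([
  [5,[3.2,-3.2,0],0.1],
  [5,[3.2,-3.2,0],0.1],
  [5,[3.2,-3.2,0],0.1],
  [5,[3.1,-3.3,0],0.1],
  [5,[0,0,0],0.09],
  [5,[0,0,0],0],
  [5,[0,0,0],0],
  [5,[0,0,0],0],
], grip_force=20)

```text
clock: 7.4
position: [0.6737, -0.0068, 0.216]
ee_rot: [0.457, -0.457, -0.539, 0.54]
contact_force: [-0.7, 0.0, -0.0]
width: 0.0499
```

```bash
python3 st.py
```

```text
t 7.4 p [ 0.6737 -0.0068  0.216 ] jaw 1.7356 down [-0.  0. -1.] F [-0.7  0.  -0. ] M [0.01 0.02 0.  ] w 0.0499 q [-0.11  0.44  1.33  0.    1.37 -1.85]
```

Request:
arm_command([
  [5,[0,0.1,-3],0],
  [5,[0,0,-3],0],
  [5,[0,0,-2],0],
  [5,[0,0,-1.6],0],
  [5,[0,0,0],0],
  [2.5,[0,0,0],0],
  [1.5,[0,0,0],0],
  [0.8,[0,0,0],0],
  [0.8,[0,0,0],0],
  [0.8,[0,0,0],0],
], grip_force=20)

```text
clock: 8.4
position: [0.6753, -0.006, 0.1215]
ee_rot: [-0.456, 0.458, 0.54, -0.539]
contact_force: [0.9, 1.2, 5.2]
width: 0.0087
```

```bash
python3 st.py; python3 -c "
from h import *
a=grab('side','s4.png')['pixels'][120:280,250:450,::-1]; cv2.imwrite('pics/s4z.png',cv2.resize(a,None,fx=4,fy=3.7,interpolation=cv2.INTER_CUBIC))"
```

```text
t 8.4 p [ 0.6753 -0.006   0.1215] jaw 1.7358 down [ 0.003  0.001 -1.   ] F [0.9 1.2 5.2] M [ 0.4  -0.09  0.01] w 0.0087 q [-0.11  0.51  1.46  0.    1.17 -1.85]
```

View pics/s4z.png

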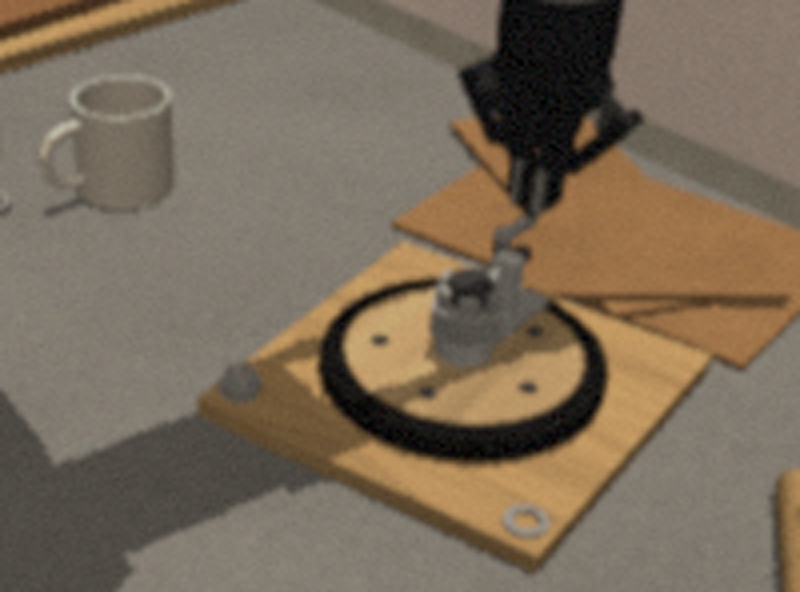

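```bash
python3 -c "
import numpy as np
t=np.linspace(.165,-1.325,16);x=3*np.cos(t);y=3*np.sin(t)
print([[0.8,[round(a,2),round(b,2),0],-.099] for a,b in zip(np.diff(x),np.diff(y))])"
```

```text
[[0.8, [np.float64(0.03), np.float64(-0.3), 0], -0.099], [0.8, [np.float64(0.0), np.float64(-0.3), 0], -0.099], [0.8, [np.float64(-0.02), np.float64(-0.3), 0], -0.099], [0.8, [np.float64(-0.05), np.float64(-0.29), 0], -0.099], [0.8, [np.float64(-0.08), np.float64(-0.29), 0], -0.099], [0.8, [np.float64(-0.11), np.float64(-0.28), 0], -0.099], [0.8, [np.float64(-0.14), np.float64(-0.26), 0], -0.099], [0.8, [np.float64(-0.16), np.float64(-0.25), 0], -0.099], [0.8, [np.float64(-0.19), np.float64(-0.23), 0], -0.099], [0.8, [np.float64(-0.21), np.float64(-0.21), 0], -0.099], [0.8, [np.float64(-0.23), np.float64(-0.19), 0], -0.099], [0.8, [np.float64(-0.25), np.float64(-0.17), 0], -0.099], [0.8, [np.float64(-0.26), np.float64(-0.14), 0], -0.099], [0.8, [np.float64(-0.27), np.float64(-0.11), 0], -0.099], [0.8, [np.float64(-0.28), np.float64(-0.09), 0], -0.099]]
```

Request:
arm_command([
  [0.8,[0.03,-0.3,0],-0.1],
  [0.8,[0,-0.3,0],-0.1],
  [0.8,[-0.02,-0.3,0],-0.1],
  [0.8,[-0.05,-0.29,0],-0.1],
  [0.8,[-0.08,-0.29,0],-0.1],
  [0.8,[0,0,0],0],
])

```text
clock: 9.05
position: [0.6733, -0.0213, 0.1214]
ee_rot: [-0.577, 0.577, 0.41, -0.409]
contact_force: [-1.2, 1.2, 6.6]
width: 0.009
```

```bash
python3 st.py
```

```text
t 9.05 p [ 0.6733 -0.0213  0.1214] jaw 1.2338 down [ 0.001  0.    -1.   ] F [-1.2  1.2  6.6] M [ 0.3   0.19 -0.08] w 0.009 q [-0.14  0.51  1.46  0.    1.17 -1.37]
```

Request:
arm_command([
  [0.8,[-0.11,-0.28,0],-0.1],
  [0.8,[-0.14,-0.26,0],-0.1],
  [0.8,[-0.16,-0.25,0],-0.1],
  [0.8,[-0.19,-0.23,0],-0.1],
  [0.8,[-0.21,-0.21,0],-0.1],
  [0.8,[0,0,0],0],
])

```text
clock: 9.65
position: [0.6646, -0.0331, 0.1214]
ee_rot: [0.66, -0.66, -0.254, 0.254]
contact_force: [-2.1, 2.0, 7.6]
width: 0.0093
```

```bash
python3 st.py
```

```text
t 9.65 p [ 0.6646 -0.0331  0.1214] jaw 0.734 down [ 0.     0.001 -1.   ] F [-2.1  2.   7.6] M [ 0.42  0.37 -0.01] w 0.0093 q [-0.15  0.49  1.48  0.    1.16 -0.89]
```

Request:
arm_command([
  [0.8,[-0.23,-0.19,0],-0.1],
  [0.8,[-0.25,-0.17,0],-0.1],
  [0.8,[-0.26,-0.14,0],-0.1],
  [0.8,[-0.27,-0.11,0],-0.1],
  [0.8,[-0.28,-0.09,0],-0.1],
  [0.8,[0,0,0],0],
  [0.8,[0,0,0],0],
])

```text
clock: 10.35
position: [0.6515, -0.0394, 0.1213]
ee_rot: [0.703, -0.701, -0.083, 0.083]
contact_force: [-2.2, 4.3, 8.2]
width: 0.0088
```

```bash
python3 st.py
```

```text
t 10.35 p [ 0.6515 -0.0394  0.1213] jaw 0.2357 down [-0.     0.002 -1.   ] F [-2.2  4.3  8.2] M [0.65 0.38 0.03] w 0.0088 q [-0.17  0.48  1.51  0.    1.15 -0.4 ]
```

Request:
arm_command([
  [0.8,[-0.08,-0.02,0],-0.02],
  [0.8,[0,0,0],0],
  [2.0,[0,0,0],0],
  [2.0,[0,0,0],0],
  [2.0,[0,0,0],0],
  [2.0,[0,0,2],0],
  [2.0,[0,0,4],0],
  [2.0,[0,0,4],0],
  [2.0,[-1,5,0],0],
  [2.0,[-1,5,0],0],
  [2.0,[-1,5,0],0],
  [2.0,[0,3,0],0],
])

```text
clock: 11.55
position: [0.6202, 0.1392, 0.2199]
ee_rot: [0.703, -0.703, -0.076, 0.077]
contact_force: [0.2, 0.0, 0.1]
width: 0.02
```

```bash
python3 st.py; python3 - <<'E'
from h import *
im=grab('top','t5.png'); np.savez('top5.npz',**{k:np.array(x) for k,x in im.items()})
a=im['pixels'][125:235,290:410,::-1]; cv2.imwrite('pics/t5z.png',cv2.resize(a,None,fx=5.4,fy=5.4,interpolation=cv2.INTER_CUBIC))
i2=grab('side','s5.png')
W=cloud(im); import m3; m3.nut(W)
A=np.array([.5776,-.0461]);p=.195; e=np.array([np.cos(p),np.sin(p)]);n=np.array([-e[1],e[0]])
d=W[...,:2]-A; a=d@e*1000; b=d@n*1000
m=(W[...,2]>.123)&(a>50)&(a<130)&(abs(b)<40); s=np.array([a[m].mean(),b[m].mean()]); print('stud',s,m.sum(),'k',np.arctan2(-(s[1]-22),s[0]-72))
m=(W[...,2]>.088)&(W[...,2]<.11)&(a>33)&(a<67)&(abs(b)<10); print(np.sort(a[m])[-10:].round(1))
E
```

```text
t 11.55 p [0.6202 0.1392 0.2199] jaw 0.2175 down [-0.001  0.001 -1.   ] F [0.2 0.  0.1] M [-0.04 -0.01  0.01] w 0.02 q [ 0.11  0.38  1.41  0.    1.35 -0.11]
 slot 0.2064144431552705 [np.float64(0.206), np.float64(1.254), np.float64(2.301)] hex flat 0.12481955845323606 0.12481955845323606 84 38
stud [72.85662908 -8.07120869] 11 k 1.542317342739261
[57.5 58.2 59.1 60.1 60.8 60.9 62.1 62.8 63.2 63.3]
```

View pics/t5z.png

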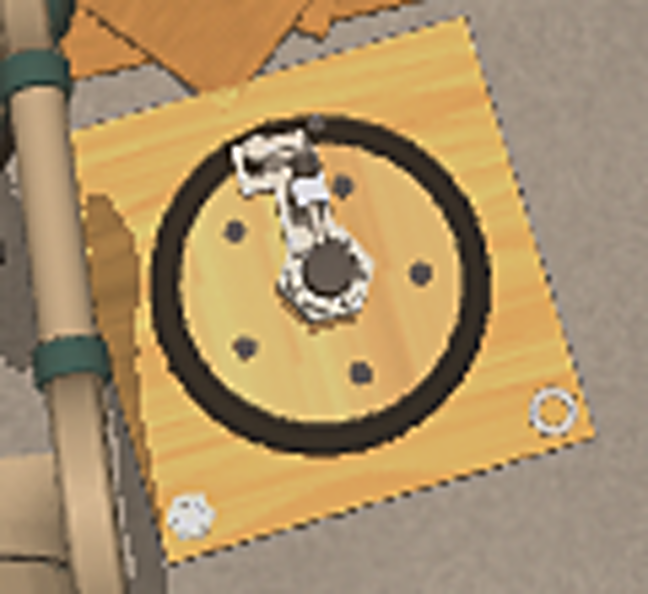

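View pics/s5.png

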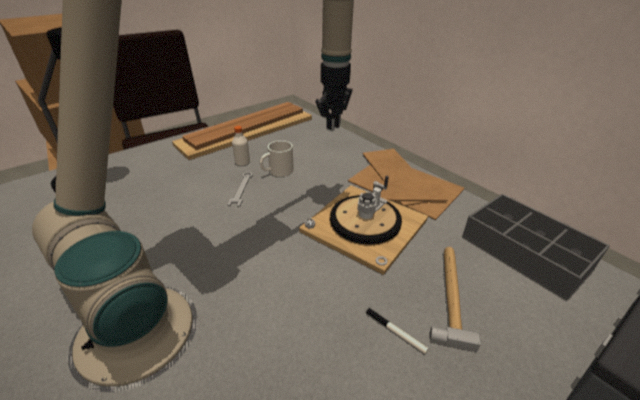

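The keeper lies across behind the collar, with its stud at zoom (316,128), which puts it at about 1.54 rad. The collar face is at about 63 mm, so the pin is still home. The bystanders look unmoved and the arm is clear. Handing in.

```bash
python3 -c "
from rig import manip
print(manip.sign_off())"
```

```text
the job is handed in; nothing more can be done
None
```

The pin is home through the next slot, the keeper is shut behind its collar, and the job is handed in at about 11.6 s of the 72 s allowed. I gripped the nut across its flats and turned it about 0.5 rad clockwise until the slot lined up. I then gripped the keeper stud and walked it around its arc, let go, and moved the arm clear.

**Pin:** the last top view puts the collar's outer face at about 63 mm from the axis, the home value. At the start it was at about 75 mm.

**Keeper:** it measures about 1.54 rad, against the required 1.40. The reported tool force stayed under about 10 N while I swung it.

**Nut:** the two image estimates of its angle disagreed slightly, before and after. At the end the slot read 0.21 rad and the hexagon 0.12 rad, against a pin direction of 0.195 rad. The jaws stopped at 1.246 rad, where 1.242 rad was in line. The reported moment about the vertical swung between -0.43 and +0.07 Nm while turning, with no clear stop against the pin at the end.

**Bystanders:** none has visibly moved, and the tool's force reading was near zero before hand-in.

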